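Load coin rolls into the storage tube

TASK

Load the two loose coin rolls from the wooden rest into the storage tube, one after the other through its open mouth, each pushing the ones before it deeper, until all three rolls (one is already inside) are tight end to end against the closed end; only a short tail of the last one will then stick out of the mouth. Then let go, and leave the other things on the counter where they are.

Things in the scene. Friction and masses are not known exactly. Their poses are not given: they have to be found in the camera images.
- tube: fixed level metal storage tube, closed at its far end, on a wooden base plate 80 mm wide, 8 mm thick. Origin on the table under the open mouth; x points level into the tube, z up. Octagonal bore, 45 mm across flats, 3 mm wall, an edge lowest; top 81 mm above the table; a 14 mm slot along its top shows the inside. A roll lying in it or in its trough has its centre 50 mm above the table at y = 0.
- mouth (a point): centre of the open mouth on the bore axis, 54 mm above the table; axes as the tube's. The closed end (inner face of the black end plate) is 213 mm in from here. The tube holds three rolls with 15 mm of the last sticking out: when all are tight against it, their centres are 175, 99 and 23 mm in from the mouth.
- trough_mid (a point): in the middle of the open trough before the mouth (60 mm out from the mouth), where a lying roll's centre would be, 50 mm above the table. The bore's two lowest flats run on 120 mm out of the mouth as this shallow V, 37 mm wide (narrower than a roll), edges 35 to 37 mm above the table: a roll laid here from above slides straight in. Fingers can reach down past both its sides.
- rest: fixed wooden rest, a board 100 (x) x 180 (y) x 10 mm with two low V cradles 60 mm long and 37 mm wide along x at y = +50 and -50 mm; each starts with one loose roll in it, along x, its centre 38 mm above the table. Origin on the table under its middle, z up.
- roll_a: coin roll: a straight round clear-plastic tube of coins with grey caps, 38 mm in diameter, 76 mm long, about 180 g; the outermost 3 mm at each end is stepped down to 33 mm diameter. Origin at its centre, x along its length (both ends alike). Loose, starts in the rest's cradle at y = +50 mm, its centre within 8 mm of the cradle's middle.
- roll_b: coin roll: a straight round clear-plastic tube of coins with grey caps, 38 mm in diameter, 76 mm long, about 180 g; the outermost 3 mm at each end is stepped down to 33 mm diameter. Origin at its centre, x along its length (both ends alike). Loose, starts in the rest's cradle at y = -50 mm, its centre within 8 mm of the cradle's middle.
- roll_in: coin roll: a straight round clear-plastic tube of coins with grey caps, 38 mm in diameter, 76 mm long, about 180 g; the outermost 3 mm at each end is stepped down to 33 mm diameter. Origin at its centre, x along its length (both ends alike). Already inside the tube, its centre 50 to 130 mm in from the mouth at the start; it slides freely deeper (a few newtons).
- loupe: bystander: black round desk loupe, 60 mm in diameter, 45 mm tall, standing loose; origin under its centre. Leave it alone.
- jar: bystander: white round jar with grey cap, 68 mm in diameter, 75 mm tall, standing loose; origin under its centre. Leave it alone.
- scale: bystander: flat grey pocket scale with a round steel pan, 130 x 85 x 22 mm, loose; origin under its centre. Leave it alone.
Things that resemble listed ones, but are neither listed nor needed, are in the scene too. Leave any pink look-alike of the roll_b alone.

How it is judged:
By the outcome, as a careful person would: the job done as asked, in the order asked, and still so for the second after the job is handed in, with the robot touching nothing.
It also fails if it takes over 72 s, if anything falls off the work surface, if the arm or the gripper's body presses on something with over 40 N, if the wrist force passes 120 N, or if a joint passes its speed limit or range.

ROBOT

A 6-joint arm with a two-finger parallel gripper is mounted at the origin on the work surface. World frame = base frame: x ahead of the robot, y to its left, z up, the work surface at z = 0. Lengths are in m, angles in rad, forces in N, time in s.
With the tool pointing down it reaches from about 0.275 to 0.975 m from the base axis. Payload 8.4 kg.
Tool frame: the origin (TCP) lies midway between the tips of the shut fingers; the grasp point (between the pads) lies 19 mm behind it; z points along the fingers, y is the direction in which the jaws open and shut (so a half turn about z gives the same grasp; the last joint's range is limited). The gripper opens to 92 mm and grips with 3 to 60 N. Pads are 20 mm wide; open, the fingers measure 128 mm over their backs; the gripper's body (75 mm by 189 mm) begins 69 mm behind the grasp point.
Start: joints at [-1.22, 0.353, 1.633, -0, 1.155, -0.002], TCP at [0.216, -0.587, 0.215] pointing down, gripper open.
Joint ranges: [-2.63, 2.63], [-0.92, 2.1], [0.06, 2.66], [-1.3, 4.44], [0, 2.69], [-3.02, 3.02]. Speed limits (rad/s): [2.22, 2.22, 2.79, 3.14, 3.14, 3.14].

INTERFACE

Orientations are given as a unit quaternion [x, y, z, w].
In Python, from rig import telemetry, grab_frame, camera_model, arm gives the robot as it stands.
- The arm moves only by the tool send_rows, never from a script. Its argument "targets" is a list of rows, each an object of numbers: "tx", "ty", "tz": the shift along the tool's x, y, z in mm; "rx", "ry", "rz": the turn, a rotation vector about the tool's x, y, z in degrees; "hand": the finger opening in mm, from 0 to 91.9. A call has 1 to 8 rows; each row is the pose to reach, as a shift and turn from the pose commanded when the call began, along the tool's axes at that moment; what a row does not reach only later rows make up. A row lasts 1/8 s, in which the tool goes at most 62.5 mm and 10.7 degrees, less where a joint would pass 70% of its speed; a pose out of reach is approached as far as the arm can. A call with a gripper value outside its range is refused whole. The fingers move at their own pace and stop on an object; "grip_force" is the grip in N (left out, the last holds). Time passes only in rows, so rows that repeat a pose let the fingers close. It gives the time, the measured TCP pose, the force and the opening at its end, in the units of the state.
- telemetry.get_obs(): the state, without advancing time (a new reading comes with each control period).
- grab_frame(name): name is "scene" or "top" or "wrist"; returns (picture, depth): 480x640x3 uint8, blue, green, red; 480x640 float32, m along the optical axis (not along the pixel's ray), 0 where there is no reading.
- camera_model(name): a dict with "fx", "fy", "cx", "cy" (pixels), "view" (4x4, takes a point from world to camera coordinates). Camera axes: x right, y up, looking along -z (the intrinsics and any distortion apply to the point x, -y, -z); pixel columns grow to the right and rows downward; lengths in m; the calibration is good to about 2 mm. A picture is of the moment at which its call begins: read the wrist's pose just before it. camera_model takes no time and is no camera call; for the wrist camera it gives the pose at the moment of the call.
- arm.close_job(): hands the job in, once; it reports no verdict.
The state is a dict: "time": time; "q": joint angles; "joint_vel": joint speeds; "joint_torque": joint torques, N m; "tcp_pos": TCP position; "eef_rot": TCP orientation; "wrist_force": force on the tool from outside, world axes, zero at the start; "moment": the same for the moment, N m; "finger_gap": opening from 0.0 (shut) to 1.0 (fully open).
Only numpy, scipy, OpenCV 4.12 (cv2) and the standard library are available. Lean on these libraries where they do the work, as an engineer would, in place of code of your own. Each camera call takes 0.05 s, during which the arm holds its last target. There are 200 camera calls.

## Working session

There is one attempt and no reset: what is moved stays moved. The work goes in short steps, Python scripts to look and compute and a tool call to move; the robot and the scene stay as the last step left them, time stands still between calls to the robot, and variables do not carry over. Pictures are saved under pics/ and viewed, about 8 in all and at most 12, crops included, and the job is handed in when it is done.

Besides the shell and the picture viewer there is one more tool, called after "Emit:" by a JSON object that holds its "name" and its "arguments", one argument or row to a line. send_rows: Moves the arm, as the interface text tells. Its arguments: {"type":"object","properties":{"targets":{"type":"array","items":{"type":"object","properties":{"tx":{"type":"number"},"ty":{"type":"number"},"tz":{"type":"number"},"rx":{"type":"number"},"ry":{"type":"number"},"rz":{"type":"number"},"hand":{"type":"number"}}}},"grip_force":{"type":"number"}},"required":["targets"]}

```bash
mkdir -p pics; ls; python3 - <<'E'
from rig import telemetry, grab_frame, camera_model
import cv2,numpy as np
for n in ("scene","top"):
    p,d=grab_frame(n); cv2.imwrite(f"pics/{n}0.png",p); np.save(f"pics/{n}0.npy",d)
    m=camera_model(n); print(n,{k:(np.round(v,4).tolist() if k=="view" else v) for k,v in m.items()}, (d==0).mean())
o=telemetry.get_obs();print({k:np.round(v,4).tolist() for k,v in o.items()})
E
```

```text
pics
scene {'fx': 437.9984710374994, 'fy': 437.9984710374994, 'cx': 315.7006392979561, 'cy': 247.71321751266865, 'view': [[0.0786, 0.9969, -0.0048, -0.0324], [-0.8019, 0.066, 0.5938, 0.4056], [0.5923, -0.0428, 0.8046, -1.2062], [0.0, 0.0, 0.0, 1.0]]} 0.0040625
top {'fx': 434.09395419832674, 'fy': 434.09395419832674, 'cx': 308.27715428867515, 'cy': 232.18137328001913, 'view': [[-0.1696, -0.9855, 0.0053, 0.0818], [0.963, -0.1646, 0.2132, -0.5772], [-0.2092, 0.0412, 0.977, -0.8301], [0.0, 0.0, 0.0, 1.0]]} 0.004026692708333333
{'time': 0.1, 'q': [-1.2204, 0.3536, 1.634, -0.0, 1.1552, -0.0024], 'joint_vel': [-0.0002, -0.0014, -0.0005, -0.0004, 0.0006, -0.0014], 'joint_torque': [-0.0002, -59.4904, -33.4934, 0.0698, 0.0183, -0.0], 'tcp_pos': [0.2158, -0.5861, 0.214], 'eef_rot': [0.9845, 0.1755, -0.0001, -0.0006], 'wrist_force': [0.1149, 0.3591, 0.0941], 'moment': [0.0596, 0.0297, 0.0505], 'finger_gap': 1.0018}
```

View pics/scene0.png

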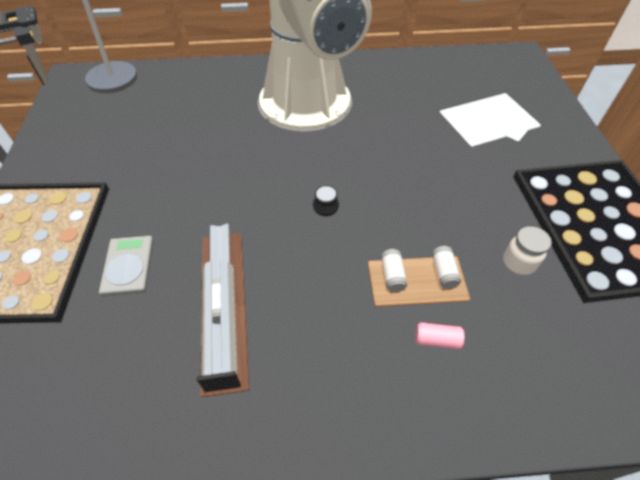

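View pics/top0.png

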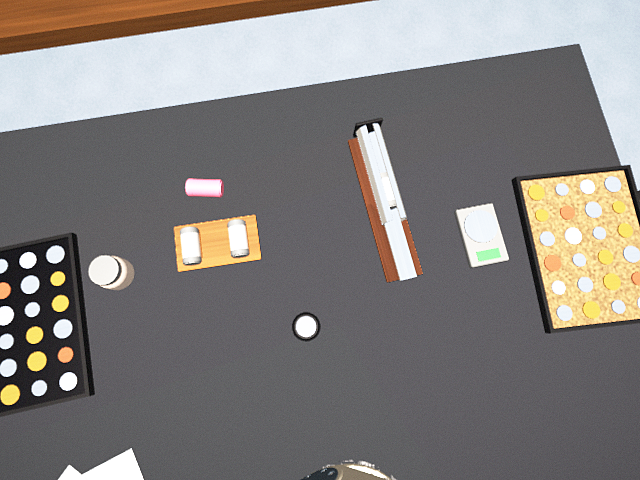

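The two white rolls lie in the rest at top-view pixels (191,245) and (237,238). The pink one at (204,187) is off the rest and is the look-alike. The tube's trough runs from (403,278) to the mouth at about (395,222), and the end plate is at (370,128). Next I'll measure using depth.

```bash
cat > h.py <<'E'
import numpy as np,cv2
from rig import telemetry, grab_frame, camera_model
def cloud(d,m):
    v,u=np.mgrid[0:480,0:640]
    P=np.stack([(u-m["cx"])/m["fx"]*d,-(v-m["cy"])/m["fy"]*d,-d],-1)
    V=np.array(m["view"]); return (P-V[:3,3])@V[:3,:3]
E
python3 - <<'E'
from h import *
m=camera_model("top"); d=np.load("pics/top0.npy"); p=cv2.imread("pics/top0.png"); W=cloud(d,m)
print("table z",np.median(W[300:400,150:280,2]))
def rect(sl,lo,hi,name):
    w=W[sl][(W[sl][...,2]>lo)&(W[sl][...,2]<hi)]
    r=cv2.minAreaRect((w[:,:2]*1000).astype(np.float32)); print(name,len(w),np.round(r[0],1),np.round(r[1],1),round(r[2],1),"zmax",np.percentile(w[:,2],95).round(4)); return r
rect(np.s_[215:272,176:213],.04,.07,"left roll")
rect(np.s_[212:268,216:256],.04,.07,"right roll")
rect(np.s_[205:275,165:268],.006,.02,"board")
rect(np.s_[110:290,340:430],.06,.1,"tube top")
rect(np.s_[110:290,340:430],.004,.015,"base")
rect(np.s_[110:290,340:430],.02,.1,"tube+trough")
# rolls by colour, cross sections
for v in range(120,285,8):
    z=W[v,340:430]; k=z[:,2]>.02
    if k.any(): q=z[k]; print(v,340+np.where(k)[0][[0,-1]],q[[0,-1]].round(3).tolist(),q[:,2].max().round(3))
E
```

```text
table z 0.0012777323952566568
left roll 677 [599.4 229.6] [39.2 76.5] 89.4 zmax 0.0595
right roll 656 [598.6 129.6] [38.2 76.9] 89.3 zmax 0.0596
board 2332 [617.3 183.5] [203.5 147.1] 80.5 zmax 0.0138
tube top 2085 [ 686.6 -189.5] [221.4  59. ] 3.3 zmax 0.0818
base 2692 [ 648.5 -205.4] [207.  419.1] 79.4 zmax 0.0119
tube+trough 3697 [ 627.1 -195.8] [341.1  60. ] 4.2 zmax 0.0801
120 [370 382] [[0.796, -0.187, 0.084], [0.793, -0.212, 0.083]] 0.087
128 [355 380] [[0.791, -0.155, 0.069], [0.786, -0.21, 0.06]] 0.079
136 [353 382] [[0.791, -0.155, 0.028], [0.764, -0.209, 0.066]] 0.08
144 [360 429] [[0.757, -0.16, 0.058], [0.396, 0.02, 0.934]] 0.934
152 [362 390] [[0.738, -0.161, 0.059], [0.396, 0.02, 0.934]] 0.934
160 [364 389] [[0.719, -0.161, 0.061], [0.707, -0.212, 0.069]] 0.08
168 [366 392] [[0.703, -0.163, 0.053], [0.691, -0.217, 0.059]] 0.079
176 [369 394] [[0.682, -0.165, 0.058], [0.671, -0.216, 0.065]] 0.08
184 [371 396] [[0.664, -0.166, 0.058], [0.651, -0.214, 0.073]] 0.08
192 [373 399] [[0.645, -0.166, 0.06], [0.636, -0.22, 0.061]] 0.08
200 [375 401] [[0.629, -0.168, 0.056], [0.617, -0.219, 0.067]] 0.079
208 [378 403] [[0.61, -0.169, 0.059], [0.598, -0.218, 0.071]] 0.081
216 [365 406] [[0.396, 0.02, 0.934], [0.582, -0.222, 0.063]] 0.934
224 [382 401] [[0.575, -0.171, 0.058], [0.572, -0.215, 0.037]] 0.058
232 [387 403] [[0.56, -0.182, 0.038], [0.555, -0.216, 0.036]] 0.038
240 [389 406] [[0.543, -0.183, 0.037], [0.536, -0.218, 0.038]] 0.039
248 [391 408] [[0.525, -0.184, 0.036], [0.519, -0.218, 0.038]] 0.934
256 [393 410] [[0.508, -0.184, 0.038], [0.502, -0.219, 0.036]] 0.934
264 [396 413] [[0.49, -0.186, 0.038], [0.484, -0.221, 0.04]] 0.04
272 [345 415] [[0.396, 0.02, 0.934], [0.467, -0.222, 0.035]] 0.934
280 [400 401] [[0.456, -0.188, 0.037], [0.456, -0.19, 0.038]] 0.038
```

```bash
cat >> h.py <<'E'
from scipy.spatial.transform import Rotation as R
def to(x,y,z,yaw):
    "tool-frame shift (mm) and turn (deg) from the measured pose to world TCP x,y,z mm, tool x at yaw deg, pointing down"
    o=telemetry.get_obs(); A=R.from_quat(o["eef_rot"])
    B=R.from_euler("z",yaw,degrees=True)*R.from_euler("x",180,degrees=True)
    print("t=%.2f"%o["time"],"tcp",np.round(np.array(o["tcp_pos"])*1e3,1),"F",np.round(o["wrist_force"],1),"gap",round(o["finger_gap"]*92,1),"->",
     np.round(A.inv().apply(np.array([x,y,z])-np.array(o["tcp_pos"])*1e3),1),np.round((A.inv()*B).as_rotvec(degrees=True),2))
E
python3 - <<'E'
from h import *
to(598.6,129.6,170,0)
m=camera_model("top"); d=np.load("pics/top0.npy"); W=cloud(d,m)
# roll axes by PCA of upper surface points
for n,s in (("L",np.s_[215:272,176:213]),("R",np.s_[212:268,216:256])):
    w=W[s]; w=w[(w[...,2]>.05)&(w[...,2]<.07)][:,:2]; c=w.mean(0); v=np.linalg.svd(w-c,full_matrices=False)[2][0]
    print(n,c.round(4),np.degrees(np.arctan(v[1]/v[0])).round(2))
# tube axis: per-x slices of trough and tube
w=W[110:290,340:430].reshape(-1,3)
for lo,hi,a,b in ((.033,.045,.47,.56),(.06,.09,.59,.76)):
    k=(w[:,2]>lo)&(w[:,2]<hi)&(w[:,0]>a)&(w[:,0]<b); q=w[k]; 
    xs=np.linspace(a,b,10); mid=[]
    for x0,x1 in zip(xs[:-1],xs[1:]):
        s=q[(q[:,0]>=x0)&(q[:,0]<x1)]; mid.append([(x0+x1)/2,(s[:,1].min()+s[:,1].max())/2,np.ptp(s[:,1])])
    mid=np.array(mid); print(np.polyfit(mid[:,0]-.557,mid[:,1],1).round(4),mid[:,2].round(3))
k=(w[:,2]>.074)&(w[:,2]<.09); q=w[k]; print("tube top x",np.sort(q[:,0])[[0,3,10,-1]].round(4))
E
```

```text
t=0.10 tcp [ 215.8 -586.1  214. ] F [0.1 0.4 0.1] gap 92.2 -> [ 606.5 -539.3   44.6] [-7.000e-02  1.000e-02  2.021e+01]
L [0.5983 0.2286] -1.38
R [0.5975 0.129 ] -0.72
[ 0.0616 -0.199 ] [0.037 0.036 0.036 0.036 0.036 0.036 0.037 0.036 0.036]
[ 0.0632 -0.1986] [0.052 0.051 0.054 0.053 0.053 0.051 0.054 0.051 0.052]
tube top x [0.5756 0.5762 0.5781 0.7975]
```

Emit:
{"name": "send_rows", "arguments": {
  "targets": [
    {"tx": 46,"ty": -41,"tz": 0,"rz": 3},
    {"tx": 92,"ty": -82,"tz": 0,"rz": 6},
    {"tx": 138,"ty": -123,"tz": 0,"rz": 9},
    {"tx": 184,"ty": -164,"tz": 0,"rz": 12},
    {"tx": 230,"ty": -205,"tz": 0,"rz": 15},
    {"tx": 276,"ty": -246,"tz": 0,"rz": 18},
    {"tx": 322,"ty": -287,"tz": 0,"rz": 21},
    {"tx": 368,"ty": -328,"tz": 0,"rz": 21}
  ],
  "grip_force": 25
}}

```text
invalid input
```

```bash
python3 -c "
from h import *
to(598.5,129.3,170,-1)"
```

```text
t=0.10 tcp [ 215.8 -586.1  214. ] F [0.1 0.4 0.1] gap 92.2 -> [ 606.3 -539.1   44.6] [-7.000e-02  1.000e-02  2.121e+01]
```

Emit:
{"name": "send_rows", "arguments": {
  "targets": [
    {"tx": 46,"ty": -41,"tz": 0,"rx": 0,"ry": 0,"rz": 3,"hand": 70},
    {"tx": 92,"ty": -82,"tz": 0,"rx": 0,"ry": 0,"rz": 6,"hand": 70},
    {"tx": 138,"ty": -123,"tz": 0,"rx": 0,"ry": 0,"rz": 9,"hand": 70},
    {"tx": 184,"ty": -164,"tz": 0,"rx": 0,"ry": 0,"rz": 12,"hand": 70},
    {"tx": 230,"ty": -205,"tz": 0,"rx": 0,"ry": 0,"rz": 15,"hand": 70},
    {"tx": 276,"ty": -246,"tz": 0,"rx": 0,"ry": 0,"rz": 18,"hand": 70},
    {"tx": 322,"ty": -287,"tz": 0,"rx": 0,"ry": 0,"rz": 21,"hand": 70},
    {"tx": 368,"ty": -328,"tz": 0,"rx": 0,"ry": 0,"rz": 21,"hand": 70}
  ],
  "grip_force": 25
}}

```text
time: 1.1
tcp_pos: [0.4485, -0.1497, 0.2146]
eef_rot: [1.0, -0.007, 0.0, 0.0]
wrist_force: [0.3, -0.1, 0.1]
finger_gap: 0.762
```

```bash
python3 -c "
from h import *
to(598.5,129.3,170,-1)"
```

```text
t=1.10 tcp [ 448.5 -149.7  214.6] F [ 0.3 -0.1  0.1] gap 70.1 -> [ 145.9 -281.1   44.6] [ 0.01 -0.01  0.16]
```

Emit:
{"name": "send_rows", "arguments": {
  "targets": [
    {"tx": 27,"ty": -52,"tz": 8,"rx": 0,"ry": 0,"rz": 0,"hand": 70},
    {"tx": 54,"ty": -104,"tz": 16,"rx": 0,"ry": 0,"rz": 0,"hand": 70},
    {"tx": 81,"ty": -156,"tz": 24,"rx": 0,"ry": 0,"rz": 0,"hand": 70},
    {"tx": 108,"ty": -208,"tz": 32,"rx": 0,"ry": 0,"rz": 0,"hand": 70},
    {"tx": 132,"ty": -255,"tz": 40,"rx": 0,"ry": 0,"rz": 0,"hand": 70},
    {"tx": 146,"ty": -281,"tz": 44,"rx": 0,"ry": 0,"rz": 0,"hand": 70},
    {"tx": 146,"ty": -281,"tz": 44,"rx": 0,"ry": 0,"rz": 0,"hand": 70}
  ],
  "grip_force": 25
}}

```text
time: 1.98
tcp_pos: [0.5979, 0.1291, 0.1696]
eef_rot: [1.0, -0.006, -0.001, 0.0]
wrist_force: [0.2, 0.0, -0.2]
finger_gap: 0.764
```

```bash
python3 - <<'E'
from h import *
to(598.5,129.3,20,-1)
m=camera_model("wrist"); p,d=grab_frame("wrist"); cv2.imwrite("pics/w1.png",p); W=cloud(d,m)
k=(W[...,2]>.048)&(W[...,2]<.07)&(d>0); q=W[k][:,:2]; q=q[(abs(q[:,0]-.6)<.08)&(abs(q[:,1]-.13)<.035)]
print(len(q)); r=cv2.minAreaRect((q*1000).astype(np.float32)); print(r)
E
```

```text
t=1.98 tcp [597.9 129.1 169.6] F [ 0.2  0.  -0.2] gap 70.3 -> [  0.7  -0.2 149.6] [0.   0.06 0.35]
3505
((597.7327270507812, 131.26968383789062), (34.13393020629883, 76.57173919677734), 88.4808120727539)
```

View pics/w1.png

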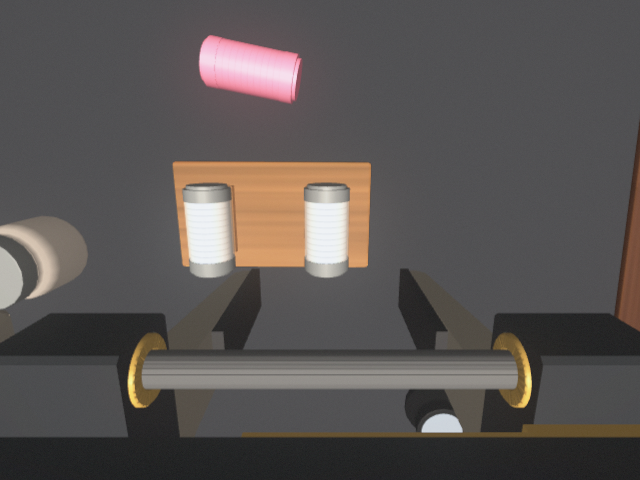

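The wrist view confirms a clear-white roll with grey caps at (327,228), aligned with the jaws. The pink look-alike at (250,70) is well away from it. I'll go down and grip.

Emit:
{"name": "send_rows", "arguments": {
  "targets": [
    {"tx": 0,"ty": -1,"tz": 45,"rx": 0,"ry": 0,"rz": 0,"hand": 70},
    {"tx": 0,"ty": -1,"tz": 90,"rx": 0,"ry": 0,"rz": 0,"hand": 70},
    {"tx": 0,"ty": -1,"tz": 130,"rx": 0,"ry": 0,"rz": 0,"hand": 70},
    {"tx": 0,"ty": -1,"tz": 148,"rx": 0,"ry": 0,"rz": 0,"hand": 70},
    {"tx": 0,"ty": -1,"tz": 148,"rx": 0,"ry": 0,"rz": 0,"hand": 70},
    {"tx": 0,"ty": -1,"tz": 148,"rx": 0,"ry": 0,"rz": 0,"hand": 30},
    {"tx": 0,"ty": -1,"tz": 148,"rx": 0,"ry": 0,"rz": 0,"hand": 30},
    {"tx": 0,"ty": -1,"tz": 148,"rx": 0,"ry": 0,"rz": 0,"hand": 30}
  ],
  "grip_force": 25
}}

```text
time: 3.02
tcp_pos: [0.5986, 0.129, 0.0238]
eef_rot: [1.0, -0.007, 0.001, -0.001]
wrist_force: [-2.4, 15.2, 9.9]
finger_gap: 0.459
```

Emit:
{"name": "send_rows", "arguments": {
  "targets": [
    {"tx": 0,"ty": 0,"tz": 0,"rx": 0,"ry": 0,"rz": 0,"hand": 30},
    {"tx": 0,"ty": 0,"tz": -20,"rx": 0,"ry": 0,"rz": 0,"hand": 30},
    {"tx": 0,"ty": 0,"tz": -60,"rx": 0,"ry": 0,"rz": 0,"hand": 30},
    {"tx": 0,"ty": 0,"tz": -105,"rx": 0,"ry": 0,"rz": 0,"hand": 30},
    {"tx": 0,"ty": 0,"tz": -130,"rx": 0,"ry": 0,"rz": 0,"hand": 30},
    {"tx": 0,"ty": 0,"tz": -130,"rx": 0,"ry": 0,"rz": 0,"hand": 30}
  ],
  "grip_force": 25
}}

```text
time: 3.78
tcp_pos: [0.5992, 0.1285, 0.1554]
eef_rot: [1.0, -0.007, 0.002, -0.0]
wrist_force: [-0.7, 0.0, -3.1]
finger_gap: 0.408
```

```bash
python3 - <<'E'
from h import *
to(522,-201.2,150,3.55); to(522,-201.2,32,3.55)
m=camera_model("wrist"); p,d=grab_frame("wrist"); cv2.imwrite("pics/w2.png",p)
E
```

```text
t=3.77 tcp [599.2 128.5 155.4] F [-0.7  0.  -3.1] gap 37.6 -> [-72.7 330.8   4.8] [-0.04 -0.27 -4.34]
t=3.77 tcp [599.2 128.5 155.4] F [-0.7  0.  -3.1] gap 37.6 -> [-73.3 330.9 122.8] [-0.04 -0.27 -4.34]
```

Emit:
{"name": "send_rows", "arguments": {
  "targets": [
    {"tx": -10,"ty": 48,"tz": 0,"rx": 0,"ry": 0,"rz": -1,"hand": 30},
    {"tx": -21,"ty": 98,"tz": 0,"rx": 0,"ry": 0,"rz": -2,"hand": 30},
    {"tx": -32,"ty": 148,"tz": 0,"rx": 0,"ry": 0,"rz": -3,"hand": 30},
    {"tx": -43,"ty": 198,"tz": 0,"rx": 0,"ry": 0,"rz": -4.3,"hand": 30},
    {"tx": -54,"ty": 248,"tz": 0,"rx": 0,"ry": 0,"rz": -4.3,"hand": 30},
    {"tx": -66,"ty": 300,"tz": 0,"rx": 0,"ry": 0,"rz": -4.3,"hand": 30},
    {"tx": -73,"ty": 331,"tz": 0,"rx": 0,"ry": 0,"rz": -4.3,"hand": 30},
    {"tx": -73,"ty": 331,"tz": 0,"rx": 0,"ry": 0,"rz": -4.3,"hand": 30}
  ],
  "grip_force": 25
}}

```text
time: 4.82
tcp_pos: [0.5186, -0.2032, 0.151]
eef_rot: [1.0, 0.029, -0.001, -0.0]
wrist_force: [0.3, 0.4, -1.8]
finger_gap: 0.407
```

```bash
python3 - <<'E'
from h import *
to(522,-201.2,36,3.55)
m=camera_model("wrist"); p,d=grab_frame("wrist"); cv2.imwrite("pics/w3.png",p); W=cloud(d,m)
s,ds=grab_frame("scene"); cv2.imwrite("pics/s3.png",np.hstack([p,cv2.resize(s[180:400,150:450],(640,480))])[:, :])
cv2.imwrite("pics/c3.png",cv2.resize(np.hstack([p,cv2.resize(s[180:405,150:450],(640,480))]),(800,300)))
k=(W[...,2]>.06)&(W[...,2]<.09)&(d>0)&(abs(W[...,1]+.19)<.04); q=W[k]; print("tube min x",np.sort(q[:,0])[[0,20,50]])
w=W.reshape(-1,3); 
for x in (.59,.61,.64,.67):
    s_=w[(abs(w[:,0]-x)<.004)&(w[:,2]>.05)&(w[:,2]<.09)&(abs(w[:,1]+.195)<.04)]
    if len(s_): print(x,s_[:,1].min().round(4),s_[:,1].max().round(4),len(s_))
E
```

```text
t=4.83 tcp [ 518.6 -203.2  151. ] F [ 0.3  0.4 -1.8] gap 37.5 -> [  3.8  -1.7 115. ] [-0.04  0.15 -0.21]
tube min x [0.57408858 0.57538722 0.57616273]
0.59 -0.2226 -0.1688 678
0.61 -0.2208 -0.1675 1004
0.64 -0.2192 -0.1651 1096
0.67 -0.2173 -0.163 1021
```

View pics/c3.png

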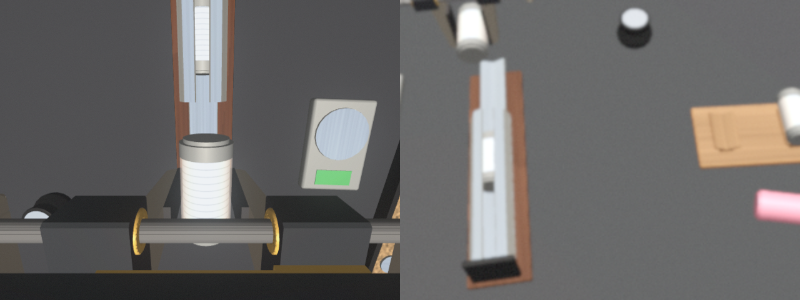

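Left half: the held roll (206,190) is in line with the empty trough, and roll_in shows through the slot at (203,40). I'll lower it in stages.

Emit:
{"name": "send_rows", "arguments": {
  "targets": [
    {"tx": 4,"ty": -2.4,"tz": 30,"rx": 0,"ry": 0,"rz": 0,"hand": 30},
    {"tx": 4,"ty": -2.4,"tz": 65,"rx": 0,"ry": 0,"rz": 0,"hand": 30},
    {"tx": 4,"ty": -2.4,"tz": 92,"rx": 0,"ry": 0,"rz": 0,"hand": 30},
    {"tx": 4,"ty": -2.4,"tz": 102,"rx": 0,"ry": 0,"rz": 0,"hand": 30},
    {"tx": 4,"ty": -2.4,"tz": 107,"rx": 0,"ry": 0,"rz": 0,"hand": 30},
    {"tx": 4,"ty": -2.4,"tz": 107,"rx": 0,"ry": 0,"rz": 0,"hand": 30}
  ],
  "grip_force": 25
}}

```text
time: 5.68
tcp_pos: [0.5246, -0.1987, 0.046]
eef_rot: [1.0, 0.031, 0.0, 0.0]
wrist_force: [-0.3, 0.3, -1.6]
finger_gap: 0.403
```

Emit:
{"name": "send_rows", "arguments": {
  "targets": [
    {"tx": 0,"ty": 0,"tz": 2,"rx": 0,"ry": 0,"rz": 0,"hand": 30},
    {"tx": 0,"ty": 0,"tz": 4,"rx": 0,"ry": 0,"rz": 0,"hand": 30},
    {"tx": 0,"ty": 0,"tz": 4,"rx": 0,"ry": 0,"rz": 0,"hand": 30}
  ],
  "grip_force": 25
}}

```text
time: 6.05
tcp_pos: [0.5242, -0.199, 0.0417]
eef_rot: [1.0, 0.031, 0.0, 0.0]
wrist_force: [-0.1, -0.1, -2.1]
finger_gap: 0.405
```

```bash
python3 - <<'E'
from h import *
to(522,-200.5,36,3.55)
p,d=grab_frame("wrist"); cv2.imwrite("pics/w4.png",p)
E
```

```text
t=6.05 tcp [ 524.2 -199.    41.7] F [-0.1 -0.1 -2.1] gap 37.3 -> [-2.2  1.4  5.7] [ 0.   -0.01 -0.04]
```

Emit:
{"name": "send_rows", "arguments": {
  "targets": [
    {"tx": -1,"ty": 0.7,"tz": 2,"rx": 0,"ry": 0,"rz": 0,"hand": 30},
    {"tx": -1,"ty": 0.7,"tz": 4,"rx": 0,"ry": 0,"rz": 0,"hand": 30},
    {"tx": -1,"ty": 0.7,"tz": 4,"rx": 0,"ry": 0,"rz": 0,"hand": 30}
  ],
  "grip_force": 25
}}

```text
time: 6.48
tcp_pos: [0.523, -0.1996, 0.0373]
eef_rot: [1.0, 0.031, -0.0, -0.0]
wrist_force: [-0.6, 0.2, -2.7]
finger_gap: 0.406
```

Emit:
{"name": "send_rows", "arguments": {
  "targets": [
    {"tx": 0,"ty": 0.5,"tz": 2,"rx": 0,"ry": 0,"rz": 0,"hand": 30},
    {"tx": 0,"ty": 0.5,"tz": 2,"rx": 0,"ry": 0,"rz": 0,"hand": 30}
  ],
  "grip_force": 25
}}

```text
time: 6.72
tcp_pos: [0.5233, -0.2001, 0.0358]
eef_rot: [1.0, 0.031, 0.0, -0.0]
wrist_force: [-0.8, 1.2, 2.3]
finger_gap: 0.403
```

Emit:
{"name": "send_rows", "arguments": {
  "targets": [
    {"tx": 0,"ty": 0,"tz": 0,"rx": 0,"ry": 0,"rz": 0,"hand": 64},
    {"tx": 0,"ty": 0,"tz": 0,"rx": 0,"ry": 0,"rz": 0,"hand": 64},
    {"tx": 0,"ty": 0,"tz": 0,"rx": 0,"ry": 0,"rz": 0,"hand": 64},
    {"tx": 0,"ty": 0,"tz": -30,"rx": 0,"ry": 0,"rz": 0,"hand": 64},
    {"tx": 0,"ty": 0,"tz": -65,"rx": 0,"ry": 0,"rz": 0,"hand": 64},
    {"tx": -30,"ty": 0,"tz": -70,"rx": 0,"ry": 0,"rz": 0,"hand": 20},
    {"tx": -62,"ty": 0,"tz": -70,"rx": 0,"ry": 0,"rz": 0,"hand": 0},
    {"tx": -62,"ty": 0,"tz": -70,"rx": 0,"ry": 0,"rz": 0,"hand": 0}
  ],
  "grip_force": 25
}}

```text
time: 7.72
tcp_pos: [0.4593, -0.2038, 0.1056]
eef_rot: [1.0, 0.03, -0.001, -0.0]
wrist_force: [0.1, -0.2, 0.3]
finger_gap: 0.39
```

```bash
python3 - <<'E'
from h import *
to(461,-204,44,3.55)
m=camera_model("wrist");p,d=grab_frame("wrist"); cv2.imwrite("pics/w5.png",p);W=cloud(d,m)
k=(W[...,2]>.055)&(W[...,2]<.075)&(abs(W[...,1]+.2)<.025)&(W[...,0]<.57); q=W[k]; 
if len(q): print(q.min(0),q.max(0),len(q))
E
```

```text
t=7.72 tcp [ 459.3 -203.8  105.6] F [ 0.1 -0.2  0.3] gap 35.9 -> [ 1.7  0.3 61.6] [-0.03  0.07 -0.09]
[ 0.48352681 -0.22038989  0.05500245] [ 0.56111127 -0.17937843  0.07220487] 8271
```

View pics/w5.png

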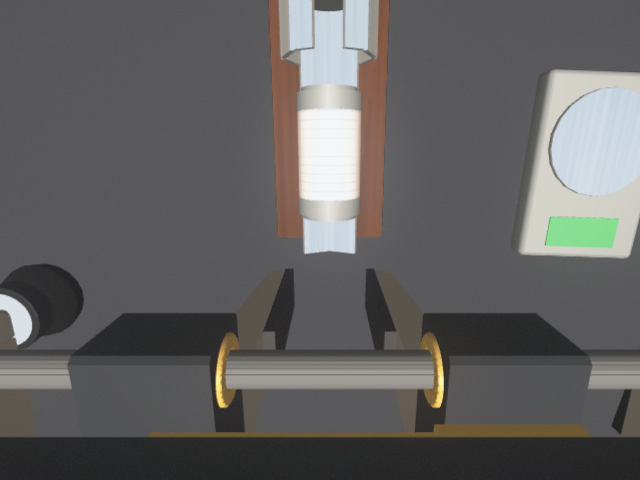

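The roll sits straight in the trough: px (330,155), tail at x≈0.484. I'll shut the fingers, lower them behind it and push.

Emit:
{"name": "send_rows", "arguments": {
  "targets": [
    {"tx": 2,"ty": 0,"tz": 0,"rx": 0,"ry": 0,"rz": 0,"hand": 0},
    {"tx": 2,"ty": 0,"tz": 0,"rx": 0,"ry": 0,"rz": 0,"hand": 0},
    {"tx": 2,"ty": 0,"tz": 30,"rx": 0,"ry": 0,"rz": 0,"hand": 0},
    {"tx": 2,"ty": 0,"tz": 55,"rx": 0,"ry": 0,"rz": 0,"hand": 0},
    {"tx": 2,"ty": 0,"tz": 61,"rx": 0,"ry": 0,"rz": 0,"hand": 0},
    {"tx": 2,"ty": 0,"tz": 61,"rx": 0,"ry": 0,"rz": 0,"hand": 0}
  ],
  "grip_force": 25
}}

```text
time: 8.52
tcp_pos: [0.4636, -0.2038, 0.0446]
eef_rot: [1.0, 0.031, -0.0, -0.0]
wrist_force: [1.2, -0.0, -0.1]
finger_gap: 0.007
```

Emit:
{"name": "send_rows", "arguments": {
  "targets": [
    {"tx": 6,"ty": 0,"tz": 0,"rx": 0,"ry": 0,"rz": 0,"hand": 0},
    {"tx": 12,"ty": 0,"tz": 0,"rx": 0,"ry": 0,"rz": 0,"hand": 0},
    {"tx": 18,"ty": 0,"tz": 0,"rx": 0,"ry": 0,"rz": 0,"hand": 0},
    {"tx": 24,"ty": 0,"tz": 0,"rx": 0,"ry": 0,"rz": 0,"hand": 0},
    {"tx": 30,"ty": 0,"tz": 0,"rx": 0,"ry": 0,"rz": 0,"hand": 0},
    {"tx": 36,"ty": 0,"tz": 0,"rx": 0,"ry": 0,"rz": 0,"hand": 0}
  ],
  "grip_force": 25
}}

```text
time: 9.28
tcp_pos: [0.4995, -0.2016, 0.0446]
eef_rot: [1.0, 0.031, -0.0, -0.0]
wrist_force: [-1.9, -1.5, 2.3]
finger_gap: 0.005
```

```bash
python3 - <<'E'
from h import *
to(551,-198.6,44,3.55)
m=camera_model("wrist");p,d=grab_frame("wrist"); cv2.imwrite("pics/w6.png",p);W=cloud(d,m)
k=(W[...,2]>.055)&(W[...,2]<.075)&(abs(W[...,1]+.2)<.03)&(W[...,0]<.575); q=W[k]; 
if len(q): print(np.percentile(q,[1,99],axis=0),len(q))
E
```

```text
t=9.28 tcp [ 499.5 -201.6   44.6] F [-1.9 -1.5  2.3] gap 0.5 -> [51.5  0.2  0.6] [-0.01  0.01 -0.03]
[[ 0.50769087 -0.21648978  0.05622422]
 [ 0.57453483 -0.17954284  0.07276624]] 13382
```

Emit:
{"name": "send_rows", "arguments": {
  "targets": [
    {"tx": 7,"ty": 0,"tz": 0,"rx": 0,"ry": 0,"rz": 0,"hand": 0},
    {"tx": 14,"ty": 0,"tz": 0,"rx": 0,"ry": 0,"rz": 0,"hand": 0},
    {"tx": 21,"ty": 0,"tz": 0,"rx": 0,"ry": 0,"rz": 0,"hand": 0},
    {"tx": 28,"ty": 0,"tz": 0,"rx": 0,"ry": 0,"rz": 0,"hand": 0},
    {"tx": 35,"ty": 0,"tz": 0,"rx": 0,"ry": 0,"rz": 0,"hand": 0},
    {"tx": 42,"ty": 0,"tz": 0,"rx": 0,"ry": 0,"rz": 0,"hand": 0},
    {"tx": 48,"ty": 0,"tz": 0,"rx": 0,"ry": 0,"rz": 0,"hand": 0},
    {"tx": 51,"ty": 0,"tz": 0,"rx": 0,"ry": 0,"rz": 0,"hand": 0}
  ],
  "grip_force": 25
}}

```text
time: 10.32
tcp_pos: [0.5506, -0.1985, 0.0446]
eef_rot: [1.0, 0.031, 0.0, -0.0]
wrist_force: [-1.6, 0.5, -0.4]
finger_gap: 0.002
```

Emit:
{"name": "send_rows", "arguments": {
  "targets": [
    {"tx": -10,"ty": 0,"tz": 0,"rx": 0,"ry": 0,"rz": 0,"hand": 0},
    {"tx": -20,"ty": 0,"tz": -30,"rx": 0,"ry": 0,"rz": 0,"hand": 30},
    {"tx": -20,"ty": 0,"tz": -70,"rx": 0,"ry": 0,"rz": 0,"hand": 70},
    {"tx": -20,"ty": 0,"tz": -110,"rx": 0,"ry": 0,"rz": 0,"hand": 70},
    {"tx": -20,"ty": 0,"tz": -110,"rx": 0,"ry": 0,"rz": 0,"hand": 70}
  ],
  "grip_force": 25
}}

```text
time: 10.95
tcp_pos: [0.5319, -0.2007, 0.1579]
eef_rot: [1.0, 0.03, 0.003, 0.001]
wrist_force: [0.3, -0.0, -0.2]
finger_gap: 0.418
```

```bash
python3 - <<'E'
from h import *
to(598.5,229.3,155,-1)
m=camera_model("wrist");p,d=grab_frame("wrist"); cv2.imwrite("pics/w7.png",p);W=cloud(d,m)
k=(W[...,2]>.05)&(W[...,2]<.075)&(abs(W[...,1]+.2)<.03)&(W[...,0]<.573); q=W[k]; 
if len(q): print(np.percentile(q,[1,99],axis=0),len(q))
E
```

```text
t=10.95 tcp [ 531.9 -200.7  157.9] F [ 0.3 -0.  -0.2] gap 38.5 -> [  92.7 -425.1    2.4] [ 0.14 -0.35  4.5 ]
[[ 0.55996026 -0.21504384  0.05376961]
 [ 0.57284426 -0.17808019  0.07068718]] 804
```

View pics/w7.png

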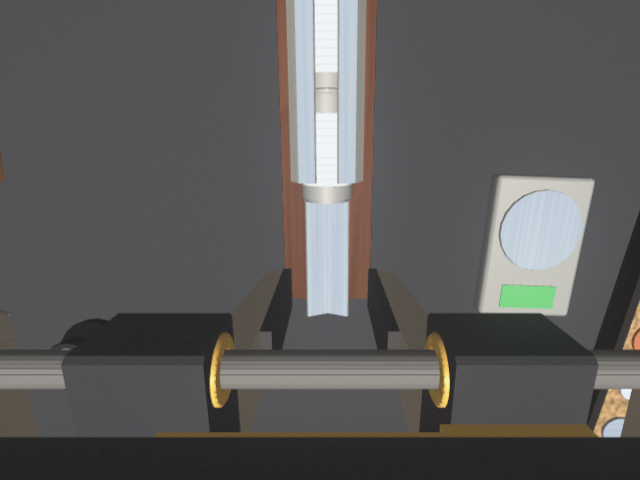

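Roll 1 is in. Its grey tail shows at (327,193), about 15 mm out of the mouth, and the slot shows it touching roll_in at (327,95). Next I'll fetch the second roll.

Emit:
{"name": "send_rows", "arguments": {
  "targets": [
    {"tx": 11,"ty": -53,"tz": 0,"rx": 0,"ry": 0,"rz": 1,"hand": 70},
    {"tx": 23,"ty": -106,"tz": 0,"rx": 0,"ry": 0,"rz": 2,"hand": 70},
    {"tx": 35,"ty": -159,"tz": 0,"rx": 0,"ry": 0,"rz": 3,"hand": 70},
    {"tx": 46,"ty": -212,"tz": 0,"rx": 0,"ry": 0,"rz": 4.5,"hand": 70},
    {"tx": 58,"ty": -265,"tz": 0,"rx": 0,"ry": 0,"rz": 4.5,"hand": 70},
    {"tx": 69,"ty": -318,"tz": 0,"rx": 0,"ry": 0,"rz": 4.5,"hand": 70},
    {"tx": 81,"ty": -371,"tz": 0,"rx": 0,"ry": 0,"rz": 4.5,"hand": 70},
    {"tx": 93,"ty": -425,"tz": 0,"rx": 0,"ry": 0,"rz": 4.5,"hand": 70}
  ],
  "grip_force": 25
}}

```text
time: 12.0
tcp_pos: [0.5961, 0.2314, 0.1529]
eef_rot: [1.0, -0.009, -0.001, 0.0]
wrist_force: [0.3, -0.0, 0.2]
finger_gap: 0.763
```

Emit:
{"name": "send_rows", "arguments": {
  "targets": [
    {"tx": 0,"ty": 0,"tz": 0,"rx": 0,"ry": 0,"rz": 0,"hand": 70}
  ],
  "grip_force": 25
}}

```text
time: 12.12
tcp_pos: [0.5963, 0.2332, 0.1528]
eef_rot: [1.0, -0.007, -0.001, -0.0]
wrist_force: [0.3, 0.2, -0.2]
finger_gap: 0.763
```

```bash
python3 - <<'E'
from h import *
m=camera_model("wrist"); p,d=grab_frame("wrist"); cv2.imwrite("pics/w8.png",p); W=cloud(d,m)
k=(W[...,2]>.048)&(W[...,2]<.07)&(d>0); q=W[k][:,:2]; q=q[(abs(q[:,0]-.6)<.08)&(abs(q[:,1]-.23)<.035)]
r=cv2.minAreaRect((q*1000).astype(np.float32)); print(len(q),r)
to(r[0][0],r[0][1],22,-1)
E
```

```text
3955 ((598.8184814453125, 231.42503356933594), (33.866050720214844, 76.39036560058594), 89.97884368896484)
t=12.18 tcp [595.9 231.1 152.7] F [ 0.2 -0.4 -0.4] gap 70.0 -> [  3.2  -0.5 130.7] [0.05 0.12 0.17]
```

Emit:
{"name": "send_rows", "arguments": {
  "targets": [
    {"tx": 3,"ty": 0.8,"tz": 40,"rx": 0,"ry": 0,"rz": 0,"hand": 70},
    {"tx": 3,"ty": 0.8,"tz": 80,"rx": 0,"ry": 0,"rz": 0,"hand": 70},
    {"tx": 3,"ty": 0.8,"tz": 115,"rx": 0,"ry": 0,"rz": 0,"hand": 70},
    {"tx": 3,"ty": 0.8,"tz": 130,"rx": 0,"ry": 0,"rz": 0,"hand": 70},
    {"tx": 3,"ty": 0.8,"tz": 130,"rx": 0,"ry": 0,"rz": 0,"hand": 70},
    {"tx": 3,"ty": 0.8,"tz": 130,"rx": 0,"ry": 0,"rz": 0,"hand": 30},
    {"tx": 3,"ty": 0.8,"tz": 130,"rx": 0,"ry": 0,"rz": 0,"hand": 30},
    {"tx": 3,"ty": 0.8,"tz": 130,"rx": 0,"ry": 0,"rz": 0,"hand": 30}
  ],
  "grip_force": 25
}}

```text
time: 13.18
tcp_pos: [0.6005, 0.2295, 0.0256]
eef_rot: [1.0, -0.009, 0.001, -0.0]
wrist_force: [-0.6, 1.1, -0.4]
finger_gap: 0.46
```

Emit:
{"name": "send_rows", "arguments": {
  "targets": [
    {"tx": 0,"ty": 0,"tz": 0,"rx": 0,"ry": 0,"rz": 0,"hand": 30},
    {"tx": 0,"ty": 0,"tz": 0,"rx": 0,"ry": 0,"rz": 0,"hand": 30}
  ],
  "grip_force": 25
}}

```text
time: 13.42
tcp_pos: [0.6008, 0.2306, 0.0258]
eef_rot: [1.0, -0.009, 0.001, -0.001]
wrist_force: [-0.4, 5.2, 6.1]
finger_gap: 0.409
```

Emit:
{"name": "send_rows", "arguments": {
  "targets": [
    {"tx": 0,"ty": 0,"tz": -20,"rx": 0,"ry": 0,"rz": 0,"hand": 30},
    {"tx": 0,"ty": 0,"tz": -60,"rx": 0,"ry": 0,"rz": 0,"hand": 30},
    {"tx": 0,"ty": 0,"tz": -105,"rx": 0,"ry": 0,"rz": 0,"hand": 30},
    {"tx": 0,"ty": 0,"tz": -130,"rx": 0,"ry": 0,"rz": 0,"hand": 30},
    {"tx": 0,"ty": 0,"tz": -130,"rx": 0,"ry": 0,"rz": 0,"hand": 30},
    {"tx": 0,"ty": 0,"tz": -130,"rx": 0,"ry": 0,"rz": 0,"hand": 30}
  ],
  "grip_force": 25
}}

```text
time: 14.18
tcp_pos: [0.5992, 0.2289, 0.1538]
eef_rot: [1.0, -0.009, -0.001, 0.0]
wrist_force: [-0.3, 0.4, -0.9]
finger_gap: 0.407
```

```bash
python3 - <<'E'
from h import *
to(512,-201,150,3.55)
E
```

```text
t=14.18 tcp [599.2 228.9 153.8] F [-0.3  0.4 -0.9] gap 37.4 -> [-79.8 431.3   4.2] [ 0.03  0.07 -4.54]
```

Emit:
{"name": "send_rows", "arguments": {
  "targets": [
    {"tx": -9,"ty": 50,"tz": 0,"rx": 0,"ry": 0,"rz": -1,"hand": 30},
    {"tx": -19,"ty": 104,"tz": 0,"rx": 0,"ry": 0,"rz": -2,"hand": 30},
    {"tx": -29,"ty": 158,"tz": 0,"rx": 0,"ry": 0,"rz": -3,"hand": 30},
    {"tx": -39,"ty": 212,"tz": 0,"rx": 0,"ry": 0,"rz": -4.5,"hand": 30},
    {"tx": -48,"ty": 266,"tz": 0,"rx": 0,"ry": 0,"rz": -4.5,"hand": 30},
    {"tx": -58,"ty": 320,"tz": 0,"rx": 0,"ry": 0,"rz": -4.5,"hand": 30},
    {"tx": -68,"ty": 374,"tz": 0,"rx": 0,"ry": 0,"rz": -4.5,"hand": 30},
    {"tx": -78,"ty": 428,"tz": 0,"rx": 0,"ry": 0,"rz": -4.5,"hand": 30}
  ],
  "grip_force": 25
}}

```text
time: 15.18
tcp_pos: [0.513, -0.1987, 0.153]
eef_rot: [1.0, 0.031, -0.001, -0.0]
wrist_force: [1.2, 0.5, -0.8]
finger_gap: 0.401
```

Emit:
{"name": "send_rows", "arguments": {
  "targets": [
    {"tx": 0,"ty": 0,"tz": 0,"rx": 0,"ry": 0,"rz": 0,"hand": 30},
    {"tx": 0,"ty": 0,"tz": 0,"rx": 0,"ry": 0,"rz": 0,"hand": 30}
  ],
  "grip_force": 25
}}

```text
time: 15.42
tcp_pos: [0.5138, -0.1968, 0.1534]
eef_rot: [1.0, 0.03, -0.001, -0.001]
wrist_force: [0.6, 0.3, -1.5]
finger_gap: 0.409
```

```bash
python3 - <<'E'
from h import *
to(514,-200.7,38,3.55)
p,d=grab_frame("wrist"); cv2.imwrite("pics/w9.png",p)
E
```

```text
t=15.43 tcp [ 513.8 -196.8  153.4] F [ 0.6  0.3 -1.5] gap 37.7 -> [  0.3   4.  115.4] [-0.07  0.12 -0.09]
```

View pics/w9.png

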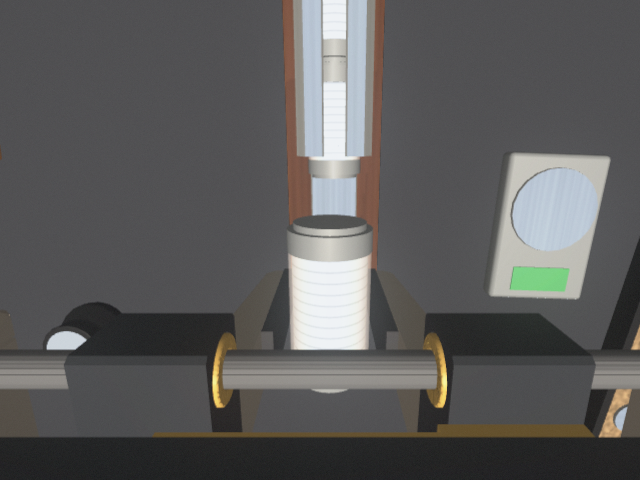

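The second roll is held at (330,300) behind roll 1's tail (333,167), about 4 mm to one side of the trough axis. I'll correct that and lower it.

Emit:
{"name": "send_rows", "arguments": {
  "targets": [
    {"tx": 0,"ty": 4,"tz": 35,"rx": 0,"ry": 0,"rz": 0,"hand": 30},
    {"tx": 0,"ty": 4,"tz": 70,"rx": 0,"ry": 0,"rz": 0,"hand": 30},
    {"tx": 0,"ty": 4,"tz": 98,"rx": 0,"ry": 0,"rz": 0,"hand": 30},
    {"tx": 0,"ty": 4,"tz": 108,"rx": 0,"ry": 0,"rz": 0,"hand": 30},
    {"tx": 0,"ty": 4,"tz": 112,"rx": 0,"ry": 0,"rz": 0,"hand": 30},
    {"tx": 0,"ty": 4,"tz": 112,"rx": 0,"ry": 0,"rz": 0,"hand": 30}
  ],
  "grip_force": 25
}}

```text
time: 16.23
tcp_pos: [0.5154, -0.2011, 0.0432]
eef_rot: [1.0, 0.031, 0.0, 0.0]
wrist_force: [-0.5, -0.7, -1.1]
finger_gap: 0.407
```

```bash
python3 - <<'E'
from h import *
to(514,-200.7,38,3.55)
E
```

```text
t=16.23 tcp [ 515.4 -201.1   43.2] F [-0.5 -0.7 -1.1] gap 37.4 -> [-1.4 -0.5  5.2] [ 0.02 -0.05 -0.01]
```

Emit:
{"name": "send_rows", "arguments": {
  "targets": [
    {"tx": -1,"ty": -0.5,"tz": 2,"rx": 0,"ry": 0,"rz": 0,"hand": 30},
    {"tx": -1,"ty": -0.5,"tz": 4,"rx": 0,"ry": 0,"rz": 0,"hand": 30},
    {"tx": -1,"ty": -0.5,"tz": 4,"rx": 0,"ry": 0,"rz": 0,"hand": 30}
  ],
  "grip_force": 25
}}

```text
time: 16.6
tcp_pos: [0.5138, -0.2009, 0.0387]
eef_rot: [1.0, 0.031, 0.0, 0.0]
wrist_force: [0.2, -0.1, -1.5]
finger_gap: 0.408
```

Emit:
{"name": "send_rows", "arguments": {
  "targets": [
    {"tx": 0,"ty": 0,"tz": 2,"rx": 0,"ry": 0,"rz": 0,"hand": 30},
    {"tx": 0,"ty": 0,"tz": 2,"rx": 0,"ry": 0,"rz": 0,"hand": 30}
  ],
  "grip_force": 25
}}

```text
time: 16.85
tcp_pos: [0.514, -0.201, 0.0376]
eef_rot: [1.0, 0.031, 0.0, 0.0]
wrist_force: [-3.5, 1.6, 11.2]
finger_gap: 0.405
```

Contact (11 N up), so the roll is seated. I'll release it and go behind.

Emit:
{"name": "send_rows", "arguments": {
  "targets": [
    {"tx": 0,"ty": 0,"tz": -1,"rx": 0,"ry": 0,"rz": 0,"hand": 64},
    {"tx": 0,"ty": 0,"tz": -1,"rx": 0,"ry": 0,"rz": 0,"hand": 64},
    {"tx": 0,"ty": 0,"tz": -1,"rx": 0,"ry": 0,"rz": 0,"hand": 64},
    {"tx": 0,"ty": 0,"tz": -30,"rx": 0,"ry": 0,"rz": 0,"hand": 64},
    {"tx": 0,"ty": 0,"tz": -65,"rx": 0,"ry": 0,"rz": 0,"hand": 64},
    {"tx": -30,"ty": 0,"tz": -70,"rx": 0,"ry": 0,"rz": 0,"hand": 20},
    {"tx": -65,"ty": 0,"tz": -70,"rx": 0,"ry": 0,"rz": 0,"hand": 0},
    {"tx": -65,"ty": 0,"tz": -70,"rx": 0,"ry": 0,"rz": 0,"hand": 0}
  ],
  "grip_force": 25
}}

```text
time: 17.85
tcp_pos: [0.4467, -0.2045, 0.1064]
eef_rot: [1.0, 0.03, -0.001, -0.0]
wrist_force: [-0.0, -0.7, 0.7]
finger_gap: 0.392
```

```bash
python3 - <<'E'
from h import *
to(450,-204.7,44,3.55)
m=camera_model("wrist");p,d=grab_frame("wrist"); cv2.imwrite("pics/w10.png",p);W=cloud(d,m)
k=(W[...,2]>.055)&(W[...,2]<.075)&(abs(W[...,1]+.2)<.025)&(W[...,0]<.553); q=W[k]; 
r=cv2.minAreaRect((q[:,:2]*1000).astype(np.float32)); print(q.min(0),q.max(0),r)
E
```

```text
t=17.85 tcp [ 446.7 -204.5  106.4] F [-0.  -0.7  0.7] gap 36.1 -> [ 3.4  0.4 62.4] [-0.04  0.09 -0.09]
[ 0.47349038 -0.22100423  0.05500584] [ 0.5506474  -0.17998626  0.07132839] ((512.072021484375, -200.35813903808594), (76.2509765625, 37.253204345703125), 3.411166191101074)
```

Emit:
{"name": "send_rows", "arguments": {
  "targets": [
    {"tx": 3,"ty": 0,"tz": 0,"rx": 0,"ry": 0,"rz": 0,"hand": 0},
    {"tx": 3,"ty": 0,"tz": 0,"rx": 0,"ry": 0,"rz": 0,"hand": 0},
    {"tx": 3,"ty": 0,"tz": 30,"rx": 0,"ry": 0,"rz": 0,"hand": 0},
    {"tx": 3,"ty": 0,"tz": 55,"rx": 0,"ry": 0,"rz": 0,"hand": 0},
    {"tx": 3,"ty": 0,"tz": 62,"rx": 0,"ry": 0,"rz": 0,"hand": 0},
    {"tx": 3,"ty": 0,"tz": 62,"rx": 0,"ry": 0,"rz": 0,"hand": 0}
  ],
  "grip_force": 25
}}

```text
time: 18.65
tcp_pos: [0.4521, -0.2046, 0.0444]
eef_rot: [1.0, 0.031, -0.0, -0.0]
wrist_force: [0.3, 0.3, 0.1]
finger_gap: 0.002
```

Emit:
{"name": "send_rows", "arguments": {
  "targets": [
    {"tx": 8,"ty": 0,"tz": 0,"rx": 0,"ry": 0,"rz": 0,"hand": 0},
    {"tx": 14,"ty": 0,"tz": 0,"rx": 0,"ry": 0,"rz": 0,"hand": 0},
    {"tx": 21,"ty": 0,"tz": 0,"rx": 0,"ry": 0,"rz": 0,"hand": 0},
    {"tx": 27,"ty": 0,"tz": 0,"rx": 0,"ry": 0,"rz": 0,"hand": 0},
    {"tx": 33,"ty": 0,"tz": 0,"rx": 0,"ry": 0,"rz": 0,"hand": 0},
    {"tx": 39,"ty": 0,"tz": 0,"rx": 0,"ry": 0,"rz": 0,"hand": 0},
    {"tx": 45,"ty": 0,"tz": 0,"rx": 0,"ry": 0,"rz": 0,"hand": 0},
    {"tx": 50,"ty": 0,"tz": 0,"rx": 0,"ry": 0,"rz": 0,"hand": 0}
  ],
  "grip_force": 25
}}

```text
time: 19.65
tcp_pos: [0.501, -0.2014, 0.0445]
eef_rot: [1.0, 0.031, -0.001, -0.0]
wrist_force: [-6.1, -1.0, 4.2]
finger_gap: 0.002
```

```bash
python3 - <<'E'
from h import *
to(551,-198.4,44,3.55)
E
```

```text
t=19.65 tcp [ 501.  -201.4   44.5] F [-6.1 -1.   4.2] gap 0.2 -> [50.1  0.1  0.4] [-0.03  0.13 -0.02]
```

Emit:
{"name": "send_rows", "arguments": {
  "targets": [
    {"tx": 6,"ty": 0,"tz": 0,"rx": 0,"ry": 0,"rz": 0,"hand": 0},
    {"tx": 12,"ty": 0,"tz": 0,"rx": 0,"ry": 0,"rz": 0,"hand": 0},
    {"tx": 18,"ty": 0,"tz": 0,"rx": 0,"ry": 0,"rz": 0,"hand": 0},
    {"tx": 24,"ty": 0,"tz": 0,"rx": 0,"ry": 0,"rz": 0,"hand": 0},
    {"tx": 30,"ty": 0,"tz": 0,"rx": 0,"ry": 0,"rz": 0,"hand": 0},
    {"tx": 36,"ty": 0,"tz": 0,"rx": 0,"ry": 0,"rz": 0,"hand": 0},
    {"tx": 40,"ty": 0,"tz": 0,"rx": 0,"ry": 0,"rz": 0,"hand": 0},
    {"tx": 43,"ty": 0,"tz": 0,"rx": 0,"ry": 0,"rz": 0,"hand": 0}
  ],
  "grip_force": 25
}}

```text
time: 20.65
tcp_pos: [0.5437, -0.1987, 0.0445]
eef_rot: [1.0, 0.031, -0.001, -0.0]
wrist_force: [-5.7, 0.3, 6.1]
finger_gap: 0.004
```

Emit:
{"name": "send_rows", "arguments": {
  "targets": [
    {"tx": 1.5,"ty": 0,"tz": 0,"rx": 0,"ry": 0,"rz": 0,"hand": 0},
    {"tx": 3,"ty": 0,"tz": 0,"rx": 0,"ry": 0,"rz": 0,"hand": 0}
  ],
  "grip_force": 25
}}

```text
time: 20.9
tcp_pos: [0.5466, -0.1985, 0.0445]
eef_rot: [1.0, 0.031, -0.001, -0.0]
wrist_force: [-6.6, 0.1, 5.4]
finger_gap: 0.003
```

Emit:
{"name": "send_rows", "arguments": {
  "targets": [
    {"tx": 1,"ty": 0,"tz": 0,"rx": 0,"ry": 0,"rz": 0,"hand": 0},
    {"tx": 2,"ty": 0,"tz": 0,"rx": 0,"ry": 0,"rz": 0,"hand": 0},
    {"tx": 3,"ty": 0,"tz": 0,"rx": 0,"ry": 0,"rz": 0,"hand": 0}
  ],
  "grip_force": 25
}}

```text
time: 21.28
tcp_pos: [0.5495, -0.1983, 0.0444]
eef_rot: [1.0, 0.031, -0.001, -0.0]
wrist_force: [-6.5, -0.1, 4.6]
finger_gap: 0.007
```

Emit:
{"name": "send_rows", "arguments": {
  "targets": [
    {"tx": 1,"ty": 0,"tz": 0,"rx": 0,"ry": 0,"rz": 0,"hand": 0},
    {"tx": 1,"ty": 0,"tz": 0,"rx": 0,"ry": 0,"rz": 0,"hand": 0}
  ],
  "grip_force": 25
}}

```text
time: 21.52
tcp_pos: [0.5507, -0.1983, 0.0445]
eef_rot: [1.0, 0.031, -0.001, -0.0]
wrist_force: [-4.4, -0.9, 4.2]
finger_gap: 0.005
```

Emit:
{"name": "send_rows", "arguments": {
  "targets": [
    {"tx": 1,"ty": 0,"tz": 0,"rx": 0,"ry": 0,"rz": 0,"hand": 0},
    {"tx": 2,"ty": 0,"tz": 0,"rx": 0,"ry": 0,"rz": 0,"hand": 0},
    {"tx": 2,"ty": 0,"tz": 0,"rx": 0,"ry": 0,"rz": 0,"hand": 0}
  ],
  "grip_force": 25
}}

```text
time: 21.9
tcp_pos: [0.5513, -0.1982, 0.0444]
eef_rot: [1.0, 0.031, -0.003, -0.0]
wrist_force: [-11.2, -2.4, 8.6]
finger_gap: 0.006
```

```bash
python3 - <<'E'
from h import *
to(555,-198.4,44,3.55)
m=camera_model("wrist");p,d=grab_frame("wrist"); cv2.imwrite("pics/w11.png",p);W=cloud(d,m)
k=(W[...,2]>.073)&(W[...,2]<.09)&(abs(W[...,1]+.2)<.04); q=W[k]; print("mouth x",np.sort(q[:,0])[[0,10,50]])
E
```

```text
t=21.90 tcp [ 551.3 -198.2   44.4] F [-11.2  -2.4   8.6] gap 0.6 -> [3.7 0.5 0.4] [-0.06  0.29 -0.01]
mouth x [0.54122671 0.55953239 0.55990023]
```

View pics/w11.png

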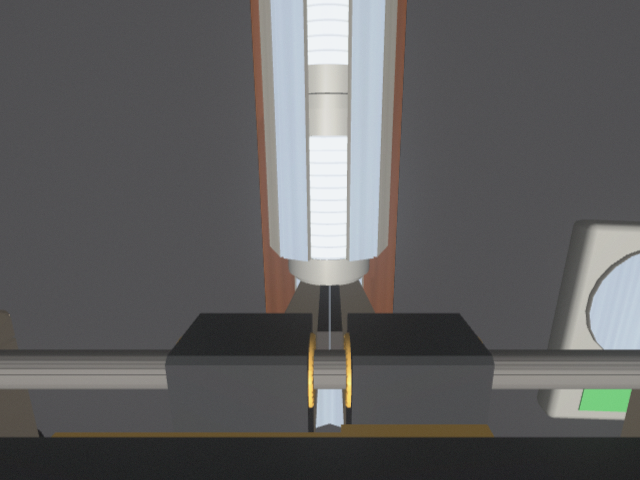

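The tail is at the mouth (328,270) and the joint between rolls at (328,93) is closed. The arm has stalled with the force rising. I'll push once more to confirm it's tight.

Emit:
{"name": "send_rows", "arguments": {
  "targets": [
    {"tx": 1,"ty": 0,"tz": 0,"rx": 0,"ry": 0,"rz": 0,"hand": 0},
    {"tx": 2,"ty": 0,"tz": 0,"rx": 0,"ry": 0,"rz": 0,"hand": 0},
    {"tx": 2,"ty": 0,"tz": 0,"rx": 0,"ry": 0,"rz": 0,"hand": 0}
  ],
  "grip_force": 25
}}

```text
time: 22.32
tcp_pos: [0.5513, -0.198, 0.0443]
eef_rot: [1.0, 0.031, -0.004, -0.001]
wrist_force: [-18.3, -4.7, 14.8]
finger_gap: 0.005
```

The TCP hasn't moved while the force rose to 18 N, so the stack is tight. I'll back off level and lift clear.

Emit:
{"name": "send_rows", "arguments": {
  "targets": [
    {"tx": -8,"ty": 0,"tz": 0,"rx": 0,"ry": 0,"rz": 0,"hand": 0},
    {"tx": -25,"ty": 0,"tz": 0,"rx": 0,"ry": 0,"rz": 0,"hand": 0},
    {"tx": -30,"ty": 0,"tz": -30,"rx": 0,"ry": 0,"rz": 0,"hand": 0},
    {"tx": -40,"ty": 0,"tz": -80,"rx": 0,"ry": 0,"rz": 0,"hand": 0},
    {"tx": -50,"ty": 0,"tz": -130,"rx": 0,"ry": 0,"rz": 0,"hand": 40},
    {"tx": -50,"ty": 0,"tz": -150,"rx": 0,"ry": 0,"rz": 0,"hand": 40},
    {"tx": -50,"ty": 0,"tz": -150,"rx": 0,"ry": 0,"rz": 0,"hand": 40},
    {"tx": -50,"ty": 0,"tz": -150,"rx": 0,"ry": 0,"rz": 0,"hand": 40}
  ],
  "grip_force": 25
}}

```text
time: 23.32
tcp_pos: [0.505, -0.201, 0.1934]
eef_rot: [1.0, 0.031, -0.001, -0.0]
wrist_force: [-0.0, -1.0, -0.2]
finger_gap: 0.415
```

```bash
python3 - <<'E'
from h import *
to(500,-198.4,194,3.55)
m=camera_model("wrist");p,d=grab_frame("wrist"); W=cloud(d,m)
k=(W[...,2]>.05)&(W[...,2]<.075)&(abs(W[...,1]+.2)<.03)&(W[...,0]<.573); q=W[k]; print("tail x",np.percentile(q[:,0],[1,99]))
k=(W[...,2]>.073)&(W[...,2]<.09)&(abs(W[...,1]+.2)<.03); q=W[k]; print("mouth x",np.sort(q[:,0])[[0,10,50]])
s,_=grab_frame("top"); s0=cv2.imread("pics/top0.png"); df=cv2.absdiff(s,s0).max(2)
for n,(x,y,w,h) in dict(loupe=(288,308,36,36),jar=(85,250,50,42),scale=(450,200,62,70),pink=(180,172,48,30)).items(): print(n,df[y:y+h,x:x+w].mean().round(1))
cv2.imwrite("pics/f.png",cv2.resize(np.hstack([p,cv2.resize(s[100:340,150:470],(640,480))]),(800,300)))
E
```

```text
t=23.32 tcp [ 505.  -201.   193.4] F [-0.  -1.  -0.2] gap 38.2 -> [-4.8 -2.9 -0.6] [-0.04  0.07 -0.04]
tail x [0.5607534 0.5728796]
mouth x [0.57502342 0.57551569 0.57709095]
loupe 44.0
jar 62.1
scale 108.9
pink 58.7
```

View pics/f.png

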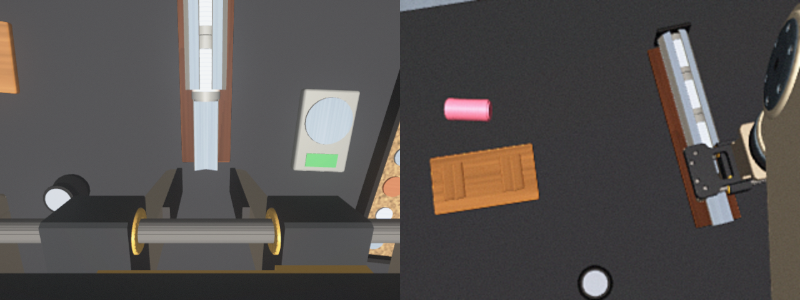

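```bash
python3 -c "
from rig import arm
print(arm.close_job())"
```

```text
the job is handed in; nothing more can be done
None
```

Both loose rolls are in the tube, and I handed the job in at about 23.4 s on the robot's clock. I took the roll nearer the tube first. I laid each one in the trough, let go, and pushed it in from behind with the fingers shut.

**Tight:** on the last push the tool did not move while the force along the tube rose to about 18 N, against 4–7 N while the rolls were sliding. The last roll's tail measures about 14–15 mm out of the mouth (x about 0.561 against 0.575–0.577); 15 mm is expected. The top view shows three rolls end to end, reaching the end plate.

**Clear:** the gripper is clear, about 110 mm above the top of the tube, with no force on the wrist.

**Other things on the counter:** the loupe and the pink look-alike are at the same top-view pixels as at the start. The scale looks undisturbed in the wrist view.

**A check that disagreed:** a before/after picture difference came out large for all four things I compared: loupe, jar, scale and pink roll. The arm was in view over the scale, and I put the rest down to a change in lighting, but I did not look into it. The jar was not in my final views, so I have only this failed check for it. I did not knowingly go near it.

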